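# Shut the tagged valve in the bench gas box

## Task

Take the tagged gas line out of use at the bench valve box: push the box's sliding cover all the way back by its grip block, push the lever that carries the round tag a quarter turn clockwise until it lies across its pipe at its stop, and push the cover fully shut again. Leave the other two levers open. Only push with the fingertips: do not pinch the grip block or the levers, and do not shift the things standing round the box.

Things in the scene. Friction and masses are not known exactly. Their poses are not given: they have to be found in the camera images.
- valve_box: Grey gas box fixed to the worktop, 260 (its x) by 300 mm (its y). Origin: on the worktop under the middle of the front compartment that holds the valves; x points from the box's front to its rear, y left, z up. The compartment is open on top: inside x -66 to 62, y -146 to 146 mm, walls 60 mm high. Hose barbs stand out of the front to x = -97, an inlet out of the right side to y = -178, both 26 mm up.
- deck (a point): Middle of the closed rear deck (box x 62 to 190 mm, 62 mm high) over which the cover slides back. Aluminium rails, top 73 mm above the worktop, guide the cover along both sides of the box (y beyond +-137 mm) from its front to its rear.
- cover (a joint): Flat white cover sliding along the box's x in the rails: 0 = shut over the compartment, 0.115 m = fully back at its stop, over the deck. A 132 x 288 mm plate, top 67 mm above the worktop, its centre over the box's origin when shut. Starts 0 to 25 mm from shut. Slides stiffly (about 2.5 N) and stays where it is left.
- grip_block (a point): Middle of the grip block, a black bar on the cover, 110 mm along the box's y and 20 mm thick along its x (faces 10 mm before and behind this point), rising from 67 to 86 mm above the worktop. This point is 38 mm before the cover's centre, 75.5 mm above the worktop. Push its front face to open the cover, its rear face to shut it.
- tagged: The valve to shut. Three stand in a row at box x = 25, y = -95, -10 and 75 mm, hidden by the cover at the start; which is tagged varies. Only its lever has a round flat steel tag, 36 mm across, over its pivot (top 54.5 mm above the worktop); the others have a 12 mm nut there. Origin: on the vertical pivot axis at worktop height; axes as the box's.
- tagged_lever (a joint): Lever of the tagged valve: 0 = open, pointing to the box's front (-x) in line with its pipe; 1.571 rad = shut, at its stop, pointing to the box's left (+y), across its pipe. Turns clockwise seen from above, friction about 0.12 N m, stays where it is left. Starts between 0 and 0.1.
- tagged_fin (a point): Point on the tagged lever's upright fin, 40 mm from the pivot axis, 52.5 mm above the worktop. The fin is a plate 8 mm thick and 34 mm long (20 to 54 mm from the pivot), standing on the lever, from 45 to 61 mm above the worktop. Push its flat side. Beneath the levers (under 40 mm) lie the valve bodies and pipes.
- plain1_lever (a joint): Lever of an untagged valve, same shape and same meaning of the values; to be left open (starts between 0 and 0.06).
- plain2_lever (a joint): Lever of the other untagged valve, same again; to be left open (starts between 0 and 0.06).
- plate_2_2: Bystander: strip of two joined flat test plates, 135 x 52 x 5 mm, loose; origin at the centre of its underside.
- timer: Bystander: white bench timer lying on its back, 60 x 66 x 19 mm, loose; origin at the centre of its underside.
- reagent_c: Bystander: brown reagent bottle with a black cap, 44 mm across, 92 mm high, loose; origin at the centre of its underside.
- dropper_a: Bystander: small white dropper bottle with a blue cap, 27 mm across, 66 mm high, loose; origin at the centre of its underside.
- dropper_b: Bystander: small white dropper bottle with a red cap, 27 mm across, 66 mm high, loose; origin at the centre of its underside.
- plate_2_0: Bystander: flat test plate, 67 x 52 x 5 mm, loose; origin at the centre of its underside.
- marker_black: Bystander: marker pen with a black cap, 139 long, 16 mm thick, loose; origin at the centre of its underside.

How it is judged (in metres and radians):
On the way, in this order (a step that is already met when the one before it is completed fails the run):
1. the cover is pushed back to its stop (within 12 mm) (value of joint cover above 0.103 m), for 0.1 s.
2. the tagged lever is pushed shut (within 7 degrees of its stop) while the cover is open (by 60 mm or more) (value of joint tagged_lever above 1.45 rad and value of joint cover above 0.06 m), for 0.1 s.
At the end, for the whole second after the job is handed in: The tagged lever is within 7 degrees (0.12 rad) of its shut stop, the cover is shut to within 6 mm, the other two levers are still open (less than 0.2 rad from in line), and no bystander has moved 20 mm (value of joint tagged_lever above 1.45 rad and value of joint cover below 0.006 m and value of joint each of plain1_lever, plain2_lever below 0.2 rad and distance of each of plate_2_2, timer, reagent_c, dropper_a, dropper_b, plate_2_0, marker_black from where it was at the start of the episode below 0.02 m); the robot touches nothing.
It fails at once if another valve's lever is turned by more than 0.2 rad (value of joint any of plain1_lever, plain2_lever above 0.2 rad).
It fails at once if the cover's grip block is pinched (pressed on its front and rear faces at once) (contact force between the fingers and cover_c0 above 1.5 N and contact force between the fingers and cover_c1 above 1.5 N).
It fails at once if a lever is pinched (pressed on both sides of its fin at once) ((contact force between the fingers and tagged_lever_c0 above 1.5 N and contact force between the fingers and tagged_lever_c1 above 1.5 N) or (contact force between the fingers and plain1_lever_c0 above 1.5 N and contact force between the fingers and plain1_lever_c1 above 1.5 N) or (contact force between the fingers and plain2_lever_c0 above 1.5 N and contact force between the fingers and plain2_lever_c1 above 1.5 N)).
It fails at once if a bystander is moved or lifted by 20 mm or more (distance of any of plate_2_2, timer, reagent_c, dropper_a, dropper_b, plate_2_0, marker_black from where it was at the start of the episode above 0.02 m).
It also fails if it takes over 54 s, if anything falls off the work surface, if the arm or the gripper's body presses on something with over 40 N, if the wrist force passes 120 N, or if a joint passes its speed limit or range.

## Robot

A 6-joint arm with a two-finger parallel gripper is mounted at the origin on a cart in front of the work surface, level with it; the furniture and walls round the work are solid. World frame = base frame: x ahead of the robot, y to its left, z up, the work surface at z = 0. Lengths are in mm, angles in rad, forces in N, time in s.
With the tool pointing down it reaches from about 275 to 1000 mm from the base axis. Payload 8.4 kg.
Tool frame: the origin (TCP) lies on the centre line of the jaws, within the pads' length; the fingertips stand 17 mm ahead of it and the grasp point (between the pads) lies 2 mm behind it (r.tcp_to_tips is the z of the fingertips in the tool frame, in mm); z points along the fingers, y is the direction in which the jaws open and shut (so a half turn about z gives the same grasp; the last joint's range is limited). The gripper opens to 85 mm and grips with 20 to 120 N. Pads are 22 mm wide; open, the fingers measure 114 mm over their backs; the gripper's body (76 mm by 85 mm) begins 54 mm behind the grasp point. The pads swing forward as they close: fully open they stand 13 mm farther back than shut.
Start: joints at [1.258, 0.353, 1.633, -0, 1.155, -0.002], TCP at [191.136, 595.059, 248.281] pointing down, gripper open.
Joint ranges: [-2.63, 2.63], [-0.92, 2.1], [0.06, 2.66], [-1.3, 4.44], [0, 2.69], [-3.02, 3.02]. Speed limits (rad/s): [2.22, 2.22, 2.79, 3.14, 3.14, 3.14].

## Interface

Orientations are given as [roll, pitch, yaw] about the fixed x, y, z axes, in that order (R = Rz(yaw) Ry(pitch) Rx(roll)).
In Python, from rig import r, cams, job gives the robot as it stands.
- The arm moves only by the tool drive_tool, never from a script. Its argument "deltas" is a list of rows, each a list of 4 numbers: the shift along the tool's x, y, z in cm, then the turn about the tool's z in rad. In form: [[x, y, z, roll], ...]. A call has 1 to 12 rows; each row shifts and turns the commanded pose from where the row before left it, along the tool's axes as they then stand; what a row does not reach is not made up. A row lasts 1/12 s, in which the tool goes at most 41.7 mm and 7.16 degrees, less where a joint would pass 70% of its speed; a pose out of reach is approached as far as the arm can. A call with a gripper value outside its range is refused whole. "jaw" is the closure, from 0 (fully open) to 1 (shut), set as the call begins (left out, the last holds). The fingers move at their own pace and stop on an object; "force" is the grip in N (left out, the last holds). Time passes only in rows, so rows that do not move let the fingers close. It gives the time, the measured TCP pose, the force and the opening at its end, in the units of the state.
- r.sense(): the state, without advancing time (a new reading comes with each control period).
- cams.grab_frame(name): name is "scene" or "top" or "wrist"; returns (picture, depth): 420x560x3 uint8, red, green, blue; 420x560 float32, mm along the optical axis (not along the pixel's ray), 0 where there is no reading.
- cams.camera_params(name): a dict with "fx", "fy", "cx", "cy" (pixels), "k1" (the pictures are not rectified: a ray, as slopes to the right and down, at radius r is drawn at 1 + k1 r^2 times it, then the intrinsics apply), "R" (3x3) and "t" (3): a world point X has camera coordinates R X + t. Camera axes: x right, y down, z forward; pixel columns grow to the right and rows downward; lengths in mm; the calibration is good to about 2 mm. A picture is of the moment at which its call begins: read the wrist's pose just before it. camera_params takes no time and is no camera call; for the wrist camera it gives the pose at the moment of the call.
- job.sign_off(): hands the job in, once; it reports no verdict.
The state is a dict: "clock": time; "qpos": joint angles; "qvel": joint speeds; "joint_efforts": joint torques, N m; "eef_pos": TCP position; "tcp_rot": TCP orientation; "contact_force": force on the tool from outside, world axes, zero at the start; "wrist_torque": the same for the moment, N m; "opening": opening from 0.0 (shut) to 1.0 (fully open).
Only numpy, scipy, OpenCV 4.12 (cv2) and the standard library are available. Lean on these libraries where they do the work, as an engineer would, in place of code of your own. Each camera call takes 0.05 s, during which the arm holds its last target. There are 200 camera calls.

## Working session

There is one attempt and no reset: what is moved stays moved. The work goes in short steps, Python scripts to look and compute and a tool call to move; the robot and the scene stay as the last step left them, time stands still between calls to the robot, and variables do not carry over. Pictures are saved under pics/ and viewed, about 8 in all and at most 12, crops included, and the job is handed in when it is done.

Besides the shell and the picture viewer there is one more tool, called after "Emit:" in YAML: its name, and indented under it one key for each argument. drive_tool: Moves the arm, as the interface text tells. Its arguments: {"type":"object","properties":{"deltas":{"type":"array"},"jaw":{"type":"number"},"force":{"type":"number"}},"required":["deltas"]}

```bash
mkdir -p pics; ls; python3 - <<'E'
from rig import r,cams,job
import cv2
for n in("top","scene"):
    p,d=cams.grab_frame(n); cv2.imwrite(f"pics/{n}0.png",p[:,:,::-1]); import numpy as np; np.save(f"pics/{n}0.npy",d)
    print(n,cams.camera_params(n))
print(r.sense(),r.tcp_to_tips)
E
```

```text
pics
top {'fx': 445.0668337838821, 'fy': 445.0668337838821, 'cx': 280.96090401671296, 'cy': 212.44445035556396, 'k1': 0.01221520602630458, 'R': array([[-0.00318314, -0.99979695,  0.01989768],
       [-0.99425786,  0.0010359 , -0.10700574],
       [ 0.1069634 , -0.02012404, -0.99405928]]), 't': array([-161.70024542,  559.86552914, 1066.70904748])}
scene {'fx': 463.34590456882387, 'fy': 463.34590456882387, 'cx': 286.8085861890328, 'cy': 204.59867647715646, 'k1': 0.02911894274979398, 'R': array([[ 0.64036485, -0.7678689 , -0.01761285],
       [-0.55934787, -0.45050823, -0.6958249 ],
       [ 0.52636757,  0.45543352, -0.71799547]]), 't': array([-464.15670406,  285.69080296,  958.41258415])}
{'clock': 0.1, 'qpos': array([ 1.25764298e+00,  3.53611212e-01,  1.63408550e+00, -3.65867890e-06,
        1.15523819e+00, -2.39402877e-03]), 'qvel': array([-0.00071721, -0.0019742 , -0.00068585, -0.00014126, -0.00141271,
        0.00143932]), 'joint_efforts': array([-9.10461245e-05, -6.06354547e+01, -3.42818856e+01, -1.45741719e-04,
        3.96451927e-03, -1.91053078e-05]), 'eef_pos': array([190.9769864 , 594.65038821, 247.60555646]), 'tcp_rot': array([-3.14025040e+00,  1.31910356e-07,  2.83083481e+00]), 'contact_force': array([ 0.90232884, -0.62099604,  0.21977611]), 'wrist_torque': array([-3.75822529e-02, -4.77977642e-02,  5.57493296e-06]), 'opening': 1.0025033115551163} 17.0
```

View pics/top0.png

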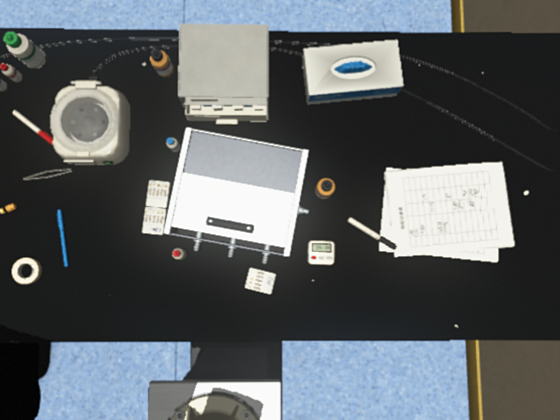

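View pics/scene0.png

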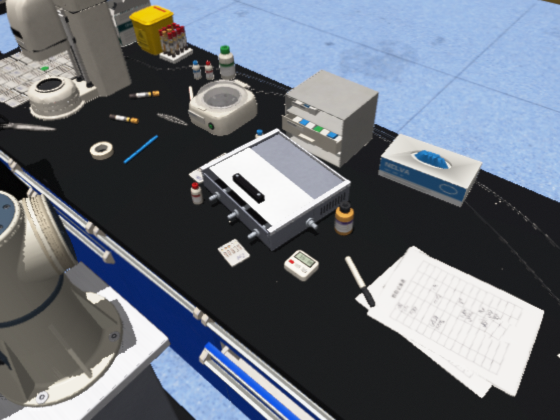

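The top view shows the box turned about -8°: rail corners near (188,129), (307,150), (291,254) and (165,240), the grip block near (230,225), and the cabinet close behind. The scene view agrees.

```bash
cat > h.py <<'E'
import numpy as np, cv2
from rig import r,cams,job
def ray(c,uv,z):
    """pixel -> world point on plane height z"""
    K=np.array([[c['fx'],0,c['cx']],[0,c['fy'],c['cy']],[0,0,1]])
    n=cv2.undistortPoints(np.array(uv,float).reshape(-1,1,2),K,np.array([c['k1'],0,0,0.]))[:,0]
    d=np.c_[n,np.ones(len(n))]@c['R']; o=-c['R'].T@c['t']
    return o+d*((z-o[2])/d[:,2])[:,None]
def grab(n):
    c=cams.camera_params(n); p,d=cams.grab_frame(n); return c,p,d
E
python3 - <<'E'
from h import *
for n,roi in(("top",(200,195,270,245)),("scene",(222,165,275,210))):
    c=cams.camera_params(n); p=cv2.imread(f"pics/{n}0.png"); d=np.load(f"pics/{n}0.npy")
    x0,y0,x1,y1=roi
    m=(p.max(2)<70).astype(np.uint8)[y0:y1,x0:x1]
    k,l,s,ce=cv2.connectedComponentsWithStats(m)
    for i in range(1,k):
        if s[i,4]>60:
            q=np.argwhere(l==i)[:,::-1]+[x0,y0]
            R=cv2.minAreaRect(q.astype(np.float32)); b=cv2.boxPoints(R)
            w=ray(c,b,86); print(n,s[i],R,w.round(1).tolist(),w.mean(0).round(1))
    if n=="top":
        g=(p.min(2)>90).astype(np.uint8)
        m=np.zeros_like(g); m[120:262,160:312]=g[120:262,160:312]
        m=cv2.morphologyEx(m,cv2.MORPH_OPEN,np.ones((9,9)))
        cs=max(cv2.findContours(m,0,2)[0],key=cv2.contourArea)
        R=cv2.minAreaRect(cs);b=cv2.boxPoints(R);w=ray(c,b,73);print(R,b.round(1).tolist(),w.round(1).tolist(),w.mean(0),[np.linalg.norm(w[i]-w[i-1]).round(1) for i in range(4)])
        P=cv2.approxPolyDP(cs,6,True)[:,0];w=ray(c,P,73);print(P.tolist(),w.round(1).tolist())
E
python3 -c "
import cv2
p=cv2.imread('pics/top0.png')[110:290,130:350];cv2.imwrite('pics/c0.png',cv2.resize(p,None,fx=3.5,fy=3.3,interpolation=2))"
```

```text
((233.33782958984375, 189.9729766845703), (137.10874938964844, 108.99652862548828), 9.462322235107422) [[156.8000030517578, 232.5], [174.6999969482422, 124.9000015258789], [309.8999938964844, 147.5], [292.0, 255.0]] [[508.1, 129.7, 73.0], [767.5, 93.6, 73.0], [712.8, -232.5, 73.0], [454.4, -187.7, 73.0]] [610.70608688 -49.20827611  73.        ] [np.float64(321.9), np.float64(261.9), np.float64(330.7), np.float64(262.2)]
[[185, 128], [160, 233], [172, 226], [291, 247], [307, 149]] [[760.1, 68.7, 73.0], [506.8, 122.2, 73.0], [523.3, 94.5, 73.0], [473.2, -185.4, 73.0], [709.0, -225.4, 73.0]]
scene [ 11   9  31  29 290] ((248.05836486816406, 187.933837890625), (38.374053955078125, 8.38054084777832), 41.423667907714844) [[515.9, 7.9, 86.0], [541.8, 13.5, 86.0], [519.3, -105.3, 86.0], [495.1, -109.1, 86.0]] [518.1 -48.2  86. ]
scene [  5  25  20  16 119] ((236.5, 198.0), (22.114622116088867, 5.590085506439209), 42.51044845581055) [[472.4, -19.9, 86.0], [488.6, -16.8, 86.0], [476.3, -83.7, 86.0], [460.7, -86.1, 86.0]] [474.5 -51.6  86. ]
scene [  0  28  19  17 163] ((231.0, 201.0), (18.0, 16.0), 0.0) [[426.3, -51.1, 86.0], [464.5, -12.3, 86.0], [492.2, -46.8, 86.0], [453.1, -84.3, 86.0]] [459.  -48.6  86. ]
```

View pics/c0.png

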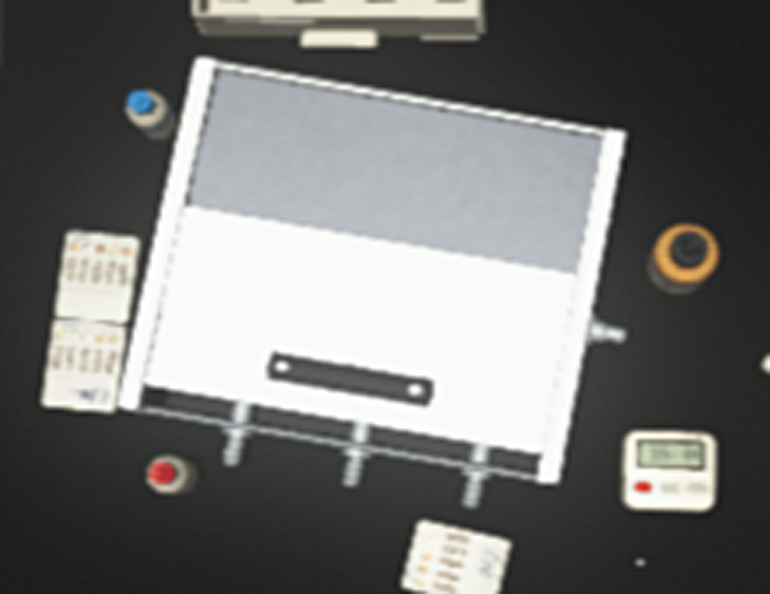

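The crop shows the rail corners at (197,58), (625,132), (557,482) and (120,408), and the grip block corners at (271,353), (433,380), (431,405) and (268,377). The cover is a little open.

```bash
cat >> h.py <<'E'
def fit(box,w):
    """2D rigid fit box->world: yaw, origin, residuals"""
    box=np.array(box,float);w=np.array(w)[:,:2];a=box-box.mean(0);b=w-w.mean(0)
    th=np.arctan2((a[:,0]*b[:,1]-a[:,1]*b[:,0]).sum(),(a*b).sum())
    R=np.array([[np.cos(th),-np.sin(th)],[np.sin(th),np.cos(th)]]);o=w.mean(0)-R@box.mean(0)
    return th,R,o,w-(box@R.T+o)
E
python3 - <<'E'
from h import *
c=cams.camera_params("top"); s=lambda L:[[130+(u+.5)/3.5-.5,110+(v+.5)/3.3-.5] for u,v in L]
w=ray(c,s([(197,58),(625,132),(557,482),(120,408)]),73)
print(w.round(1).tolist(),[np.linalg.norm(w[i]-w[i-1]).round(1) for i in range(4)])
th,R,o,e=fit([[190,150],[190,-150],[-70,-150],[-70,150]],w);print(th,o,e.round(1).tolist())
g=ray(c,s([(271,353),(433,380),(431,405),(268,377)]),86);print(((g[:,:2]-o)@R).round(1).tolist())
e=ray(c,s([(185,206),(576,273)]),67);print(((e[:,:2]-o)@R).round(1).tolist())
print(r.sense()['tcp_rot'])
E
```

```text
[[762.0, 66.5, 73.0], [707.4, -228.3, 73.0], [452.8, -180.1, 73.0], [506.1, 113.0, 73.0]] [np.float64(260.0), np.float64(299.8), np.float64(259.2), np.float64(297.9)]
-0.18234086424579282 [548.0738439  -46.35901568] [[-0.1, -0.2], [-0.3, 0.0], [0.7, 1.1], [-0.3, -0.9]]
[[-14.3, 55.4], [-13.7, -54.3], [-31.4, -56.2], [-31.4, 54.1]]
[[81.8, 137.2], [81.9, -135.2]]
[-3.14025040e+00  1.31910356e-07  2.83083481e+00]
```

```bash
cat >> h.py <<'E'
TH=-0.182;O=np.array([548.1,-46.4]);RB=np.array([[np.cos(TH),-np.sin(TH)],[np.sin(TH),np.cos(TH)]])
def where():
    s=r.sense();p=s['eef_pos'];b=(p[:2]-O)@RB;y=s['tcp_rot'][2]
    print('t',s['clock'],'box',b.round(1),'tip z',round(p[2]-17,1),'rot',s['tcp_rot'].round(3),'turn',round(y-(np.pi+TH),3),'F',s['contact_force'].round(1),'Fbox',(s['contact_force'][:2]@RB).round(1),'op',round(s['opening'],2))
E
python3 -c "
from h import *
where()"
```

```text
t 0.1 box [-467.3  565.8] tip z 230.6 rot [-3.14   0.     2.831] turn -0.129 F [ 0.9 -0.6  0.2] Fbox [ 1.  -0.4] op 1.0
```

Emit:
drive_tool:
  deltas:
    - [0,0,0,-0.064]
    - [0,0,0,-0.064]
  jaw: 1

```text
clock: 0.27
eef_pos: [191.1, 594.8, 247.8]
tcp_rot: [-3.141, -0.0, 2.962]
contact_force: [0.3, 0.2, 0.1]
opening: 0.749
```

```bash
python3 -c "
from h import *
where()"
```

```text
t 0.2667 box [-467.2  565.9] tip z 230.8 rot [-3.141 -0.     2.962] turn 0.002 F [0.3 0.2 0.1] Fbox [0.2 0.3] op 0.75
```

Emit:
drive_tool:
  deltas:
    - [-2.2,-3.14,0,0]
    - [-2.2,-3.14,0,0]
    - [-2.2,-3.14,0,0]
    - [-2.2,-3.14,0,0]
    - [-2.2,-3.14,0,0]
    - [-2.2,-3.14,0,0]
    - [-2.2,-3.14,0,0]
    - [-2.2,-3.14,0,0]
    - [-2.2,-3.14,0,0]
    - [-2.2,-3.14,0,0]
    - [-2.2,-3.14,0,0]
    - [-2.2,-3.14,0,0]

```text
clock: 1.27
eef_pos: [382.4, 174.7, 248.3]
tcp_rot: [3.142, 0.0, 2.959]
contact_force: [1.0, 0.9, 0.4]
opening: -0.002
```

Emit:
drive_tool:
  deltas:
    - [-2.1,-3.14,0.5,0]
    - [-2.1,-3.14,1,0]
    - [-2.1,-3.14,1,0]
    - [-2.1,-3.14,1,0]
    - [-2.1,-3.14,1,0]
    - [-2.1,-3.14,1,0]
    - [0,0,1,0]
    - [0,0,0,0]
    - [0,0,0,0]

```text
clock: 2.02
eef_pos: [470.9, -31.5, 182.6]
tcp_rot: [3.142, -0.002, 2.958]
contact_force: [0.3, 0.1, -0.6]
opening: 0.0
```

```bash
python3 -c "
from h import *
where()
c,p,d=grab('wrist');cv2.imwrite('pics/w1.png',p[:,:,::-1]);where()"
```

```text
t 2.0167 box [-78.6   0.7] tip z 165.6 rot [ 3.142e+00 -2.000e-03  2.958e+00] turn -0.002 F [ 0.3  0.1 -0.6] Fbox [0.3 0.2] op 0.0
t 2.0667 box [-78.4   1.2] tip z 166.2 rot [ 3.141e+00 -1.000e-03  2.959e+00] turn -0.001 F [ 0.7  0.9 -0.3] Fbox [0.5 1. ] op -0.0
```

View pics/w1.png

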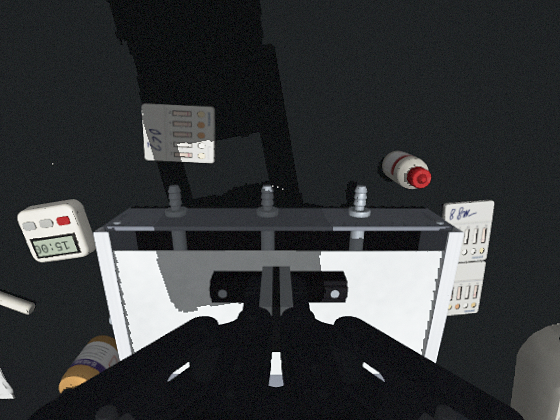

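The wrist view shows the closed fingers at (275,290), square to the grip block (210–347, 287), just in front of it. I'll check where the camera sits, then descend.

Emit:
drive_tool:
  deltas:
    - [0,0,2.5,0]
    - [0,0,2.5,0]
    - [0,0,2.5,0]
    - [0,0,1.7,0]
    - [0,0,0,0]
    - [0,0,0,0]

```text
clock: 2.57
eef_pos: [471.5, -30.5, 91.5]
tcp_rot: [-3.142, -0.001, 2.961]
contact_force: [0.3, 0.2, -0.2]
opening: -0.001
```

```bash
python3 -c "
from h import *
where()
c=cams.camera_params('wrist');w=-c['R'].T@c['t'];print(w,(w[:2]-O)@RB)"
```

```text
t 2.5667 box [-78.2   1.8] tip z 74.5 rot [-3.142e+00 -1.000e-03  2.961e+00] turn 0.001 F [ 0.3  0.2 -0.2] Fbox [0.2 0.2] op -0.0
[389.17626073 -16.87532924 216.41955443] [-161.64277567    0.27232707]
```

Emit:
drive_tool:
  deltas:
    - [-1.5,0,0,0]
    - [-1.2,0,0,0]
    - [-1,0,0,0]
    - [-1,0,0,0]
    - [-1,0,0,0]
    - [-1,0,0,0]
    - [-1,0,0,0]
    - [-1,0,0,0]
    - [-1,0,0,0]
    - [-1,0,0,0]
    - [-0.8,0,0,0]
    - [0,0,0,0]

```text
clock: 3.57
eef_pos: [587.3, -53.0, 91.4]
tcp_rot: [3.142, 0.002, 2.959]
contact_force: [-0.5, 0.2, -0.2]
opening: -0.001
```

```bash
python3 -c "
from h import *
where()"
```

```text
t 3.5667 box [39.7  0.6] tip z 74.4 rot [3.142e+00 2.000e-03 2.959e+00] turn -0.001 F [-0.5  0.2 -0.2] Fbox [-0.5  0.1] op -0.0
```

Emit:
drive_tool:
  deltas:
    - [-0.5,0,0,0]
    - [-0.5,0,0,0]
    - [-0.4,0,0,0]
    - [-0.3,0,0,0]
    - [-0.2,0,0,0]
    - [0,0,0,0]

```text
clock: 4.07
eef_pos: [604.0, -56.1, 91.2]
tcp_rot: [-3.142, 0.0, 2.959]
contact_force: [-0.5, -0.6, -1.4]
opening: -0.002
```

```bash
python3 -c "
from h import *
where()
c,p,d=grab('wrist');cv2.imwrite('pics/w2.png',p[:,:,::-1])"
```

```text
t 4.0667 box [56.7  0.6] tip z 74.2 rot [-3.142  0.     2.959] turn -0.001 F [-0.5 -0.6 -1.4] Fbox [-0.4 -0.7] op -0.0
```

View pics/w2.png

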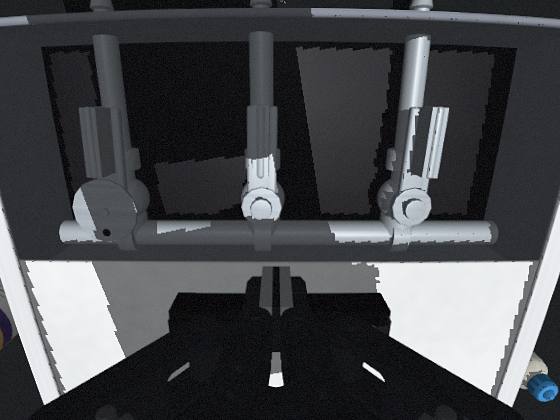

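The tagged valve is at image left (105,207), which is the box's y = -95. The two nut-topped levers are at (260,207) and (411,205). I'll push a little more to confirm the stop.

Emit:
drive_tool:
  deltas:
    - [-0.3,0,0,0]
    - [-0.2,0,0,0]
    - [0,0,0,0]

```text
clock: 4.37
eef_pos: [604.4, -56.1, 90.9]
tcp_rot: [-3.141, -0.009, 2.959]
contact_force: [-15.9, 4.1, 11.8]
opening: 0.003
```

```bash
python3 -c "
from h import *
where()
c,p,d=grab('wrist')
w=ray(c,[[200,262],[430,262]],67);print(((w[:,:2]-O)@RB).round(1))
w=ray(c,[[105,207],[411,205],[260,207]],54.5);print(((w[:,:2]-O)@RB).round(1))
w=ray(c,[[97,108],[97,178],[445,110],[430,178]],61);print(((w[:,:2]-O)@RB).round(1))
g=p.mean(2);print([(k,g[240:300,k].astype(int)[::3].tolist()) for k in (220,400,450)])"
```

```text
t 4.3667 box [57.2  0.6] tip z 73.9 rot [-3.141 -0.009  2.959] turn -0.001 F [-15.9   4.1  11.8] Fbox [-16.3   1.2] op 0.0
[[ 48.9 -40.1]
 [ 49.3  80. ]]
[[ 22.7 -92.5]
 [ 21.8  71.2]
 [ 22.9  -9.1]]
[[-27.8 -84.9]
 [  5.6 -90.4]
 [-26.6  78.9]
 [  5.9  76.2]]
[(220, [84, 71, 56, 55, 53, 54, 55, 74, 117, 119, 122, 115, 119, 116, 123, 118, 120, 121, 6, 3]), (400, [188, 182, 75, 71, 54, 57, 53, 81, 239, 237, 238, 238, 238, 239, 237, 238, 236, 236, 237, 236]), (450, [180, 70, 52, 54, 57, 52, 52, 98, 237, 236, 235, 237, 236, 235, 235, 237, 236, 236, 236, 236])]
```

Emit:
drive_tool:
  deltas:
    - [1.2,0,0,0]
    - [1.5,0,-1.5,0]
    - [1,-1.2,-1.5,0]
    - [1,-3.5,0,0]
    - [1,-3.5,0,0]
    - [1,-3.0,0,0]
    - [1,-0.5,0,0]
    - [0,0,0,0]
    - [0,0,0,0]

```text
clock: 5.17
eef_pos: [511.9, -158.0, 121.7]
tcp_rot: [3.141, 0.001, 2.957]
contact_force: [-0.1, 0.6, 0.1]
opening: -0.002
```

```bash
python3 -c "
from h import *
where()
c,p,d=grab('wrist');cv2.imwrite('pics/w3.png',p[:,:,::-1])"
```

```text
t 5.1667 box [ -15.4 -116.3] tip z 104.7 rot [3.141e+00 1.000e-03 2.957e+00] turn -0.002 F [-0.1  0.6  0.1] Fbox [-0.2  0.6] op -0.0
```

View pics/w3.png

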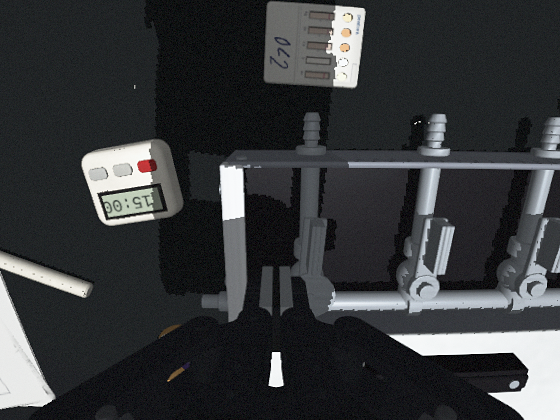

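The closed tips (262–292, 266) hang between the right rail (245) and the tagged fin (300–326, 220–275). The gap is clear, so I'll descend.

Emit:
drive_tool:
  deltas:
    - [0,0,1.5,0]
    - [0,0,1.2,0]
    - [0,0,1,0]
    - [0,0,0.8,0]
    - [0,0,0.6,0]
    - [0,0,0.5,0]
    - [0,0,0,0]

```text
clock: 5.8
eef_pos: [511.3, -157.6, 64.4]
tcp_rot: [3.141, -0.001, 2.959]
contact_force: [0.4, -0.5, -0.1]
opening: 0.004
```

```bash
python3 -c "
from h import *
where()"
```

```text
t 5.8 box [ -16. -116.] tip z 47.4 rot [ 3.141e+00 -1.000e-03  2.959e+00] turn -0.0 F [ 0.4 -0.5 -0.1] Fbox [ 0.5 -0.4] op 0.0
```

Emit:
drive_tool:
  deltas:
    - [0.13,0.9,0,0]
    - [0.13,0.9,0,0]
    - [0.13,0.9,0,0]
    - [-0.28,0.7,0,0]
    - [-0.28,0.7,0,0]
    - [-0.28,0.7,0,0]
    - [-0.54,0.37,0,0]
    - [-0.54,0.37,0,0]
    - [-0.54,0.37,0,0]
    - [-0.54,0.37,0,0]
    - [0,0,0,0]

```text
clock: 6.72
eef_pos: [549.1, -100.4, 64.9]
tcp_rot: [3.141, -0.001, 2.959]
contact_force: [-1.5, 0.7, -1.1]
opening: -0.0
```

Emit:
drive_tool:
  deltas:
    - [-0.2,0,0,0]
    - [-0.2,0,0,0]
    - [0,0,0,0]

```text
clock: 6.97
eef_pos: [549.5, -100.5, 64.6]
tcp_rot: [3.141, -0.007, 2.958]
contact_force: [-13.0, 4.2, 8.4]
opening: 0.003
```

```bash
python3 -c "
from h import *
where()"
```

```text
t 6.9667 box [ 11.2 -52.9] tip z 47.6 rot [ 3.141 -0.007  2.958] turn -0.001 F [-13.    4.2   8.4] Fbox [-13.6   1.8] op 0.0
```

Stopped with 13 N where the stop should be. I'll back off, lift and look.

Emit:
drive_tool:
  deltas:
    - [0.8,0,0,0]
    - [0.8,0,-0.5,0]
    - [0,0,-2,0]
    - [0,0,-2,0]
    - [0,0,-2,0]
    - [0,0,0,0]

```text
clock: 7.47
eef_pos: [539.6, -99.1, 134.4]
tcp_rot: [3.141, 0.007, 2.959]
contact_force: [1.5, 0.1, 0.3]
opening: -0.001
```

```bash
python3 -c "
from h import *
where()
c,p,d=grab('wrist');cv2.imwrite('pics/w4.png',p[:,:,::-1])"
```

```text
t 7.4667 box [  1.2 -53.4] tip z 117.4 rot [3.141 0.007 2.959] turn -0.001 F [1.5 0.1 0.3] Fbox [1.4 0.4] op -0.0
```

View pics/w4.png

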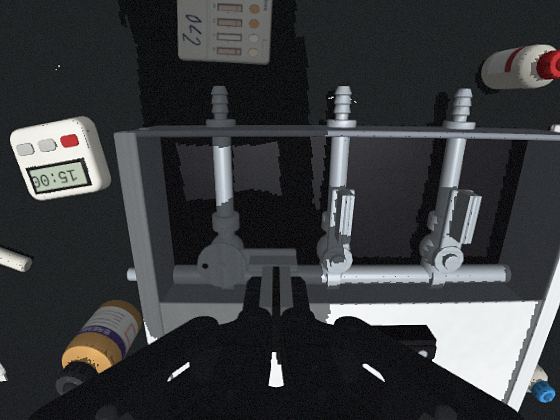

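The tagged lever lies across its pipe (fin horizontal, 245–297 at row 257) and both other levers still point to the front. Next I go over the grip block to its rear side.

Emit:
drive_tool:
  deltas:
    - [-2,1,0,0]
    - [-2.4,1.1,0,0]
    - [-2.4,1.1,0,0]
    - [-2.4,1.1,0,0]
    - [-1.8,1.0,0,0]
    - [-0.5,0,0,0]
    - [0,0,0,0]

```text
clock: 8.1
eef_pos: [660.2, -67.3, 129.2]
tcp_rot: [3.142, -0.0, 2.96]
contact_force: [-1.3, 0.0, 0.3]
opening: 0.001
```

Emit:
drive_tool:
  deltas:
    - [0,0,1.4,0]
    - [0,0,1.2,0]
    - [0,0,1,0]
    - [0,0,0.7,0]
    - [0,0,0,0]

```text
clock: 8.52
eef_pos: [658.0, -67.7, 85.1]
tcp_rot: [-3.141, -0.003, 2.958]
contact_force: [-0.6, 0.7, 0.3]
opening: -0.001
```

```bash
python3 -c "
from h import *
where()"
```

```text
t 8.5167 box [111.9  -1. ] tip z 68.1 rot [-3.141e+00 -3.000e-03  2.958e+00] turn -0.001 F [-0.6  0.7  0.3] Fbox [-0.7  0.6] op -0.0
```

Emit:
drive_tool:
  deltas:
    - [0,0,-0.5,0]
    - [1,0,0,0]
    - [1.2,0,0,0]
    - [1.2,0,0,0]
    - [1.2,0,0,0]
    - [1.2,0,0,0]
    - [1.2,0,0,0]
    - [1.2,0,0,0]
    - [1.2,0,0,0]
    - [1,0,0,0]
    - [0.8,0,0,0]
    - [0.5,0,0,0]

```text
clock: 9.52
eef_pos: [544.2, -46.1, 93.1]
tcp_rot: [3.141, 0.002, 2.959]
contact_force: [2.0, -0.2, 2.2]
opening: 0.003
```

Emit:
drive_tool:
  deltas:
    - [0.4,0,0,0]
    - [0.4,0,0,0]
    - [0.3,0,0,0]
    - [0.2,0,0,0]
    - [0,0,0,0]

```text
clock: 9.93
eef_pos: [532.0, -43.9, 92.3]
tcp_rot: [3.142, 0.001, 2.959]
contact_force: [2.4, 0.2, 1.7]
opening: -0.002
```

```bash
python3 -c "
from h import *
where()"
```

```text
t 9.9333 box [-16.3  -0.5] tip z 75.3 rot [3.142e+00 1.000e-03 2.959e+00] turn -0.001 F [2.4 0.2 1.7] Fbox [2.3 0.7] op -0.0
```

Emit:
drive_tool:
  deltas:
    - [0.2,0,0,0]
    - [0.2,0,0,0]
    - [0.2,0,0,0]
    - [0,0,0,0]

```text
clock: 10.27
eef_pos: [531.6, -43.8, 93.0]
tcp_rot: [3.141, 0.012, 2.959]
contact_force: [21.2, -5.0, -15.0]
opening: -0.001
```

```bash
python3 -c "
from h import *
where()"
```

```text
t 10.2667 box [-16.7  -0.4] tip z 76.0 rot [3.141 0.012 2.959] turn -0.0 F [ 21.2  -5.  -15. ] Fbox [21.7 -1.1] op -0.0
```

The cover is at its shut stop (-16.7 against -17 expected, 21 N). I'll back off, lift clear and check.

Emit:
drive_tool:
  deltas:
    - [-0.8,0,0,0]
    - [-0.8,0,0,0]
    - [0,0,-2,0]
    - [0,0,-3,0]
    - [0,0,-3,0]
    - [3,0,-3,0]
    - [4,0,-2,0]
    - [4,0,0,0]
    - [4,0,0,0]
    - [4,0,0,0]
    - [0,0,0,0]
    - [0,0,0,0]

```text
clock: 11.27
eef_pos: [355.8, -11.5, 220.2]
tcp_rot: [-3.141, -0.002, 2.959]
contact_force: [1.1, -0.3, 1.1]
opening: 0.001
```

```bash
python3 -c "
from h import *
where()
c,p,d=grab('top');a=cv2.imread('pics/top0.png')[:,:,::-1]
v=lambda q:cv2.resize(np.ascontiguousarray(q[110:300,130:410,::-1]),None,fx=2.8,fy=1.55*1,interpolation=2)
cv2.imwrite('pics/t1.png',np.vstack([v(a),v(p)]))"
```

```text
t 11.2667 box [-195.5   -0.5] tip z 203.2 rot [-3.141e+00 -2.000e-03  2.959e+00] turn -0.0 F [ 1.1 -0.3  1.1] Fbox [ 1.1 -0.1] op 0.0
```

View pics/t1.png

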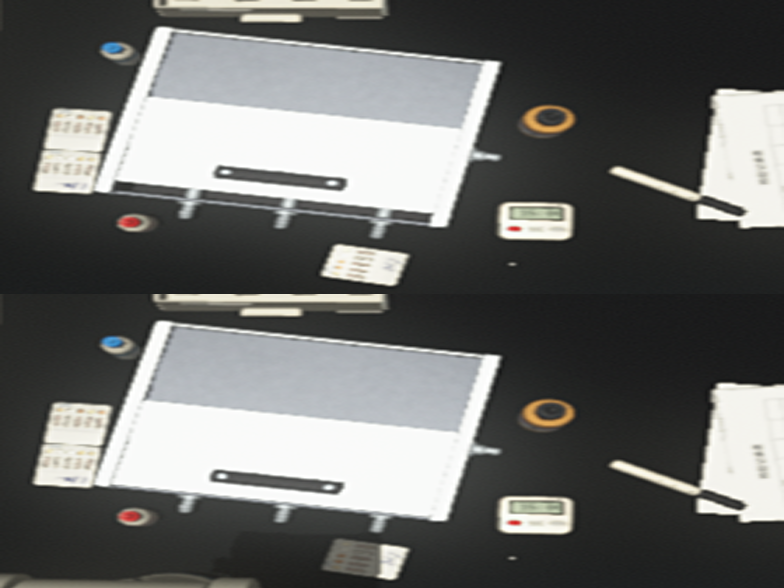

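The before/after picture shows the cover flush with the box front. The rear edge moved about 16 mm forward from its start, and no bystander shifted.

```bash
python3 -c "
from rig import job
print(job.sign_off())"
```

```text
the job is handed in; nothing more can be done
None
```

The tagged gas line is shut off and the job is handed in, at about 11 s on the robot's clock. I used only closed fingertips, so neither the grip block nor any lever could be pinched.

- **Cover opened:** I pushed the grip block's front face until the cover met its stop. The wrist force rose to 16 N, and the cover's front edge was seen at box x = 49 mm, which matches fully back.
- **Tagged lever shut:** the tagged valve is the one at box y = -95. I pushed its fin a quarter turn until it met the stop at 13 N. The wrist picture showed it lying across its pipe, with the other two levers still pointing forward.
- **Cover shut:** I pushed the grip block's rear face until the cover met its stop at 22 N. The fingers stopped 0.3 mm from where I expected, and the top picture shows no gap at the front.
- **Bystanders:** none had visibly shifted when I compared the top pictures from before and after. The arm was clear of everything when I handed in.

No check failed or disagreed. Once the cover was shut I could no longer see the levers, so their state rests on the picture taken just before. The sign-off gave no verdict.

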